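# Light the red stone with the bench torch

### The arm

A 6-joint arm with a two-finger parallel gripper is mounted at the origin on the work surface. World frame = base frame: x ahead of the robot, y to its left, z up, the work surface at z = 0. Lengths are in m, angles in rad, forces in N, time in s.
With the tool pointing down it reaches from about 0.275 to 0.875 m from the base axis. Payload 12.5 kg.
Tool frame: the origin (TCP) lies at the very end of the fingers, on their centre line; the grasp point (between the pads) lies 19 mm behind it; x points along the fingers, y is the direction in which the jaws open and shut, and the axes are right-handed (so a half turn about x gives the same grasp; the last joint's range is limited). The gripper opens to 85 mm and grips with 20 to 120 N. Pads are 22 mm wide; open, the fingers measure 114 mm over their backs; the gripper's body (76 mm by 85 mm) begins 54 mm behind the grasp point. The pads swing forward as they close: fully open they stand 13 mm farther back than shut.
Start: joints at [-1.409, 0.351, 1.652, -0, 1.139, -0.085], TCP at [0.134, -0.533, 0.231] pointing down, gripper open.
Joint ranges: [-2.75, 2.75], [-0.79, 2.1], [0.01, 2.65], [-1.57, 4.71], [0.07, 3.14], [-2.87, 2.87]. Speed limits (rad/s): [2.22, 2.22, 2.79, 3.14, 3.14, 3.14].

### API

Orientations are given as a unit quaternion [x, y, z, w].
In Python, from plant import bot gives the robot as it stands.
- The arm moves only by the tool drive_tool, never from a script. Its argument "plan" is a list of rows, each a list of 4 numbers: the shift along the tool's x, y, z in m, then the turn about the tool's x in degrees. In form: [[tx, ty, tz, spin], ...]. A call has 1 to 12 rows; each row is the pose to reach, as a shift and turn from the pose measured when the call began, along the tool's axes at that moment; what a row does not reach only later rows make up. A row lasts 1/10 s, in which the tool goes at most 50 mm and 8.59 degrees, less where a joint would pass 70% of its speed; a pose out of reach is approached as far as the arm can. A call with a gripper value outside its range is refused whole. "fingers" is the opening, from 0 (shut) to 1 (fully open), set as the call begins (left out, the last holds). The fingers move at their own pace and stop on an object; "newtons" is the grip in N (left out, the last holds). Time passes only in rows, so rows that repeat a pose let the fingers close. It gives the time, the measured TCP pose, the force and the opening at its end, in the units of the state.
- bot.read_state(): the state, without advancing time (a new reading comes with each control period).
- bot.camera(name): name is "scene" or "top"; returns (picture, depth): 420x560x3 uint8, red, green, blue; 420x560 float32, m along the optical axis (not along the pixel's ray), 0 where there is no reading.
- bot.camera_params(name): a dict with "intrinsics" (3x3 intrinsics, pixels), "distortion" ([k1, k2, p1, p2, k3] as OpenCV has them; the pictures are not rectified), "camera_from_world" (4x4, takes a point from world to camera coordinates). Camera axes: x right, y down, z forward; pixel columns grow to the right and rows downward; lengths in m; the calibration is good to about 2 mm. A picture is of the moment at which its call begins. camera_params takes no time and is no camera call.
- bot.sign_off(): hands the job in, once; it reports no verdict.
The state is a dict: "t": time; "joint_pos": joint angles; "dq": joint speeds; "joint_efforts": joint torques, N m; "tcp_pos": TCP position; "tcp_rot": TCP orientation; "force": force on the tool from outside, world axes, zero at the start; "wrist_torque": the same for the moment, N m; "width": finger opening in m.
Only numpy, scipy, OpenCV 4.12 (cv2) and the standard library are available. Lean on these libraries where they do the work, as an engineer would, in place of code of your own. Each camera call takes 0.05 s, during which the arm holds its last target.

### The job

Lift the blue inspection torch out of its wooden cradle, keeping it level, and hold it steady and level in the air so that it points straight at the red stone in its ring stand, at the stone's height and with the lens about 6 cm from the stone. Do not touch either ring stand and leave the other things on the bench where they are. Finish while still holding the torch there: do not put it down or let go.

Things in the scene. Friction and masses are not known exactly. Their poses are not given: they have to be found in the camera images.
- torch: Inspection torch, a round rod 150 mm long, 0.11 to 0.22 kg: blue barrel 26 mm in diameter, black tail cap 30 mm in diameter, black lamp head 34 mm in diameter (the last 27 mm) with a yellow lens at its end. Origin on its axis at mid-length, within 4 mm of the centre of mass; own x axis runs along it towards the lens. At the start it lies level in the cradle, its axis 62 mm above the bench, with the barrel free to grip between the saddles (30 mm either side of the origin).
- torch_lens (a point): Centre of the torch's lens face, 75 mm from the torch's origin along its x axis; same axes as the torch.
- cradle: Wooden cradle fixed to the bench: base 110 x 70 mm, 10 mm thick, with two U-shaped saddles, 10 mm thick and 40 mm wide, 40 mm either side of the origin along its x axis, 65 mm tall at their side lips, open at the top. Origin at the centre of its underside; x axis along the torch, towards the lens.
- red_stand: The ring stand with the red stone: heavy dark steel stand fixed to the bench: round foot 64 mm across, sleeve 85 mm tall, and a thin post that was set to some height (differs each time), topped by a small wooden clamp (16 x 28 mm) holding a brass ring upright with a round red stone, 18 mm across, on top of the ring. Origin at the centre of the foot's underside.
- green_stand: The ring stand with the green stone: heavy dark steel stand fixed to the bench: round foot 64 mm across, sleeve 85 mm tall, and a thin post that was set to some height (differs each time), topped by a small wooden clamp (16 x 28 mm) holding a brass ring upright with a round green stone, 18 mm across, on top of the ring. Origin at the centre of the foot's underside.
- red_stone (a point): Centre of the red stone, 145 to 195 mm above the bench.
- green_stone (a point): Centre of the green stone (not wanted), 145 to 195 mm above the bench.
- hammer: Bystander: small hammer with dark wooden handle, lying flat on the right. Origin on its axis.
- spool: Bystander: copper wire spool, 56 mm across, 30 mm tall. Origin at the centre of its underside.
- bottle: Bystander: clear bottle with black cap, 60 mm across, 190 mm tall. Origin at the centre of its underside.
- jar: Bystander: amber jar, 56 mm across, 60 mm tall. Origin at the centre of its underside.
- brush_pot: Bystander: white pot of brushes, 68 mm across, 190 mm tall with the brushes. Origin at the centre of its underside.
- pliers: Bystander: pliers with blue handles lying flat, about 130 mm long. Origin at its middle.
Not all that is in view belongs to the job. What is shaped like the torch but green or pink is not meant.

How it is judged:
On the way:
1. the torch is held in the fingers, at least 25 mm clear above where it lay, level, the cradle no longer carrying it (contact force between the fingers and torch above 1 N and contact force between torch and cradle below 0.1 N and contact force between torch and red_stand below 0.1 N and contact force between torch and green_stand below 0.1 N and angle between torch's own x axis and vertical between 1.45 and 1.69 rad and z of torch in the frame of cradle above 0.087 m), for 0.1 s.
At the end, for the whole second after the job is handed in: Torch held in the fingers, off cradle and stands, axis over 120 mm above the bench, level within 0.12 rad, the red stone's centre 30 to 90 mm in front of the lens and within 12 mm of the torch's axis sideways and in height, at rest (under 20 mm/s, 0.15 rad/s) (contact force between the fingers and torch above 1 N and contact force between torch and cradle below 0.1 N and contact force between torch and red_stand below 0.1 N and contact force between torch and green_stand below 0.1 N and angle between torch's own x axis and vertical between 1.45 and 1.69 rad and x of red_stone in the frame of torch_lens between 0.03 and 0.09 m and y of red_stone in the frame of torch_lens between -0.012 and 0.012 m and z of red_stone in the frame of torch_lens between -0.012 and 0.012 m and linear speed of torch below 0.02 m/s and angular speed of torch below 0.15 rad/s and height (world z) of torch above 0.12 m); the arm keeps its last pose, push and grip.
It fails at once if a ring stand is touched (over 1 N) (contact force between anything else and red_stand above 1 N or contact force between anything else and green_stand above 1 N).
It fails at once if the torch is tipped more than 0.4 rad from level (angle between torch's own x axis and vertical below 1.17 rad or angle between torch's own x axis and vertical above 1.97 rad).
It fails at once if a bystander is moved by more than 20 mm (distance of any of hammer, spool, bottle, jar, brush_pot, pliers from where it was at the start of the episode above 0.02 m).
It also fails if it takes over 43 s, if anything falls off the work surface, if the arm or the gripper's body presses on something with over 40 N, if the wrist force passes 120 N, or if a joint passes its speed limit or range.

## Working session

There is one attempt and no reset: what is moved stays moved. The work goes in short steps, Python scripts to look and compute and a tool call to move; the robot and the scene stay as the last step left them, time stands still between calls to the robot, and variables do not carry over. Pictures are saved under pics/ and viewed, and the job is handed in when it is done.

Besides the shell and the picture viewer there is one more tool, called by a JSON object that holds its "api" and its "payload", one argument or row to a line. drive_tool: Moves the arm, as the interface text tells. Its arguments: {"type":"object","properties":{"plan":{"type":"array"},"fingers":{"type":"number"},"newtons":{"type":"number"}},"required":["plan"]}

```bash
ls; mkdir -p pics; python3 - <<'E'
from plant import bot
import cv2,numpy as np
s=bot.read_state();print(s)
for n in("scene","top"):
    p,d=bot.camera(n);cv2.imwrite(f"pics/{n}0.png",p[:,:,::-1]);np.savez(f"{n}0.npz",p=p,d=d);print(n,bot.camera_params(n))
E
```

```text
pics
{'t': 0.0, 'joint_pos': array([-1.40861996e+00,  3.51252427e-01,  1.65240998e+00, -3.54104599e-05,
        1.13910117e+00, -8.46185360e-02]), 'dq': array([ 1.63493930e-03,  1.75588283e-03,  2.06600949e-03, -5.51840003e-06,
       -8.41784884e-04,  1.90177621e-03]), 'joint_efforts': array([-2.60569970e-03, -5.06104732e+01, -2.91405344e+01, -1.71547531e-04,
        4.50006439e-03,  4.77870415e-06]), 'tcp_pos': array([ 0.13431738, -0.53301131,  0.23075492]), 'tcp_rot': array([-0.7017019 , -0.08745233,  0.70175672, -0.08662586]), 'force': array([ 0.7438774 , -0.06821897,  0.12283451]), 'wrist_torque': array([-0.00796312,  0.01990533, -0.05933795]), 'width': 0.08539786383452372}
scene {'intrinsics': array([[415.05505949,   0.        , 279.04342884],
       [  0.        , 415.05505949, 217.01384946],
       [  0.        ,   0.        ,   1.        ]]), 'distortion': array([-0.0012651,  0.       ,  0.       ,  0.       ,  0.       ]), 'camera_from_world': array([[-0.61625649,  0.78753736,  0.00358453,  0.31387486],
       [ 0.64301297,  0.50578212, -0.57508154, -0.26667181],
       [-0.45471119, -0.35209283, -0.81808825,  1.45576143],
       [ 0.        ,  0.        ,  0.        ,  1.        ]])}
top {'intrinsics': array([[409.78835573,   0.        , 282.97123136],
       [  0.        , 409.78835573, 214.41038786],
       [  0.        ,   0.        ,   1.        ]]), 'distortion': array([-0.09140246,  0.        ,  0.        ,  0.        ,  0.        ]), 'camera_from_world': array([[-0.01790837, -0.9996928 ,  0.01713451, -0.01283165],
       [-0.98994877,  0.01532407, -0.14059377,  0.48158209],
       [ 0.140288  , -0.0194801 , -0.98991909,  1.38689185],
       [ 0.        ,  0.        ,  0.        ,  1.        ]])}
```

View pics/scene0.png

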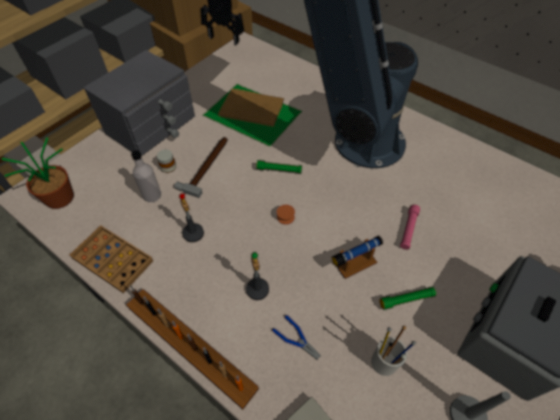

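View pics/top0.png

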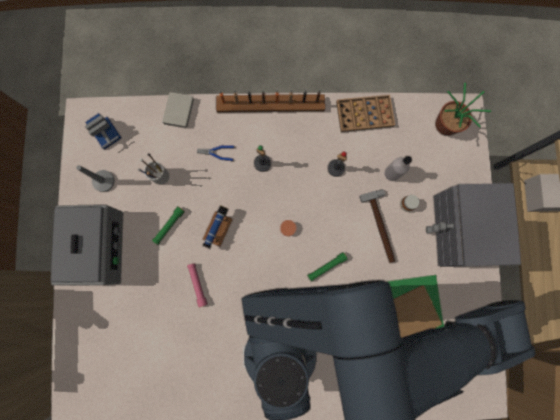

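The scene view shows the torch in its cradle near (358,250), the red stone near (184,198) and the green one near (255,257). In the top view the torch is near (215,227), red near (342,156) and green near (260,149). I'll enlarge those areas.

```bash
python3 - <<'E'
import cv2,numpy as np
def crop(n,x,y,w,h,k):
    p=np.load(f"{n}0.npz")["p"][y:y+h,x:x+w,::-1]
    return cv2.resize(p,None,fx=k,fy=k,interpolation=cv2.INTER_CUBIC)
a=np.hstack([crop("top",190,195,50,60,8),crop("top",320,140,48,60,8)])
b=np.hstack([crop("scene",325,225,65,60,6),crop("scene",165,185,65,60,6)])
cv2.imwrite("pics/c1.png",np.clip(a*1.6,0,255));cv2.imwrite("pics/c2.png",np.clip(b*1.6,0,255))
E
```

```text
[ WARN:0@0.058] global loadsave.cpp:1063 imwrite_ Unsupported depth image for selected encoder is fallbacked to CV_8U.
```

View pics/c1.png

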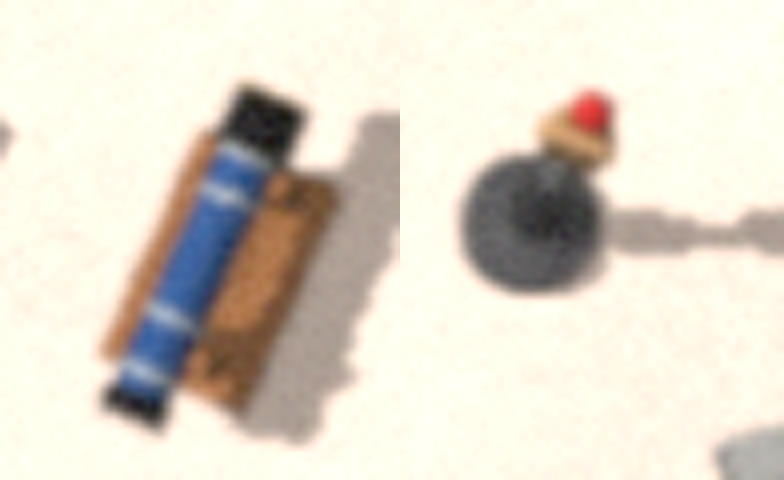

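View pics/c2.png

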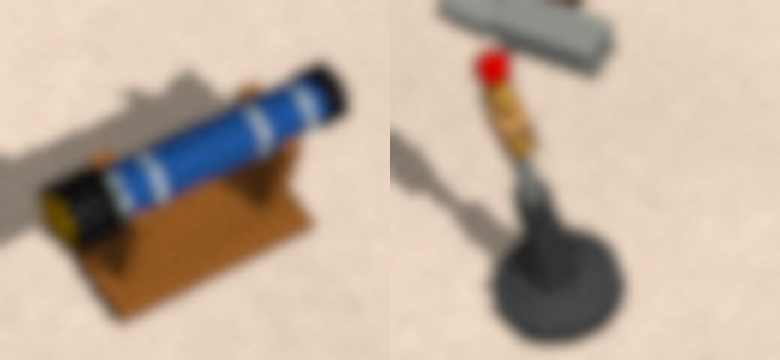

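```bash
cat > h.py <<'E'
import numpy as np,cv2
from plant import bot
P={n:bot.camera_params(n) for n in("scene","top")}
def ray(n,u,v):
    c=P[n];q=cv2.undistortPoints(np.array([[[u,v]]],float),c["intrinsics"],c["distortion"])[0,0]
    T=np.linalg.inv(c["camera_from_world"]);d=T[:3,:3]@np.array([*q,1]);return T[:3,3],d
def atz(n,u,v,z):
    o,d=ray(n,u,v);return o+d*(z-o[2])/d[2]
def tri(*obs):
    A=np.zeros((3,3));b=np.zeros(3);r=[]
    for n,u,v in obs:
        o,d=ray(n,u,v);d=d/np.linalg.norm(d);M=np.eye(3)-np.outer(d,d);A+=M;b+=M@o;r.append((M,o))
    x=np.linalg.solve(A,b);return x,[round(float(np.linalg.norm(M@(x-o)))*1000,1) for M,o in r]
def proj(n,X):
    c=P[n];r=cv2.Rodrigues(c["camera_from_world"][:3,:3])[0]
    return cv2.projectPoints(np.array([X],float),r,c["camera_from_world"][:3,3],c["intrinsics"],c["distortion"])[0][0,0]
def cp(x0,y0,k,x,y): return (x+.5)/k-.5+x0,(y+.5)/k-.5+y0
E
python3 - <<'E'
from h import *
np.set_printoptions(precision=4,suppress=True)
H=atz("top",*cp(190,195,8,277,98),.062);T=atz("top",*cp(190,195,8,134,415),.062)
print("head",H,"tail",T,np.linalg.norm(H-T),"yaw",np.arctan2(*(H-T)[1::-1]),"mid",(H+T)/2)
# scene: lens centre, tail end
Hs=atz("scene",*cp(325,225,6,58,217),.062);Ts=atz("scene",*cp(325,225,6,332,90),.062)
print("scene head",Hs,"tail",Ts,np.linalg.norm(Hs-Ts),"yaw",np.arctan2(*(Hs-Ts)[1::-1]),(Hs+Ts)/2)
# colour centroids for stones and blue
for name,f in dict(red=lambda h:((h[...,0]<6)|(h[...,0]>174))&(h[...,1]>190),green=lambda h:(abs(h[...,0]-62)<14)&(h[...,1]>120)).items():
  o=[]
  for n,b in (("scene",(165,185,40,40) if name=="red" else (240,245,30,25)),("top",(330,140,30,30) if name=="red" else (250,138,25,25))):
    z=np.load(n+"0.npz");p=z["p"];h=cv2.cvtColor(p,cv2.COLOR_RGB2HSV);m=f(h);x,y,w,hh=b
    k=np.zeros_like(m);k[y:y+hh,x:x+w]=m[y:y+hh,x:x+w];v,u=np.nonzero(k)
    print(name,n,len(u),u.mean(),v.mean(),"ext",u.min(),u.max(),v.min(),v.max(),"depth",np.median(z["d"][k]));o.append((n,u.mean(),v.mean()))
    c=np.linalg.inv(P[n]["camera_from_world"]);oo,d=ray(n,u.mean(),v.mean());print("  bydepth",oo+d*(np.median(z["d"][k])+.006))
  print(name,tri(*o))
print("redmanual",tri(("top",*cp(320,140,8,193,112)),("scene",*cp(165,185,6,103,67))))
print("redfoot",atz("top",*cp(320,140,8,133,223),.005),atz("scene",*cp(165,185,6,169,283),.005))
E
```

```text
head [0.5066 0.1794 0.062 ] tail [0.3726 0.2395 0.062 ] 0.1468638338690815 yaw -0.42116070101130443 mid [0.4396 0.2095 0.062 ]
scene head [0.5065 0.1849 0.062 ] tail [0.3728 0.2473 0.062 ] 0.1475885043282739 yaw -0.4362427112005334 [0.4397 0.2161 0.062 ]
red scene 14 181.71428571428572 195.78571428571428 ext 180 183 194 198 depth 1.0783156
  bydepth [ 0.6548 -0.2098  0.1804]<stdin>:14: RuntimeWarning: Mean of empty slice.
  ret = ret.dtype.type(ret / rcount)
Traceback (most recent call last):
ValueError: zero-size array to reduction operation minimum which has no identity
```

```bash
python3 - <<'E'
from h import *
from scipy.optimize import least_squares
np.set_printoptions(precision=4,suppress=True)
for name in("red","green"):
  o=[]
  for n,b in (("scene",(165,185,40,40) if name=="red" else (245,248,20,15)),("top",(330,140,30,30) if name=="red" else (252,140,20,15))):
    z=np.load(n+"0.npz");p=z["p"].astype(int);x,y,w,hh=b
    r,g,bb=p[...,0],p[...,1],p[...,2]
    m=(r>2.2*g)&(r>2.2*bb)&(r>60) if name=="red" else (g>1.35*r)&(g>1.35*bb)
    k=np.zeros_like(m);k[y:y+hh,x:x+w]=m[y:y+hh,x:x+w];v,u=np.nonzero(k)
    print(name,n,len(u),u.mean(),v.mean(),"ext",u.min(),u.max(),v.min(),v.max());o.append((n,u.mean(),v.mean()))
    oo,d=ray(n,u.mean(),v.mean());print("  bydepth",oo+d*(np.median(z["d"][k])+.006))
  print(name,tri(*o))
print("redmanual",tri(("top",*cp(320,140,8,193,112)),("scene",*cp(165,185,6,103,67))))
print("redfoot",atz("top",*cp(320,140,8,133,223),.005),atz("scene",*cp(165,185,6,169,283),.005))
for n,b in(("top",(190,195,50,60)),("scene",(325,225,65,60))):
  z=np.load(n+"0.npz");p=z["p"].astype(int);r,g,bb=p[...,0],p[...,1],p[...,2];m=(bb>1.4*r)&(bb>60)&(z["d"]>0)
  x,y,w,hh=b;k=np.zeros_like(m);k[y:y+hh,x:x+w]=m[y:y+hh,x:x+w];v,u=np.nonzero(k)
  X=np.array([(lambda od,dd:od[0]+od[1]*dd)(ray(n,a,c),z["d"][c,a]) for a,c in zip(u,v)])
  f=lambda q:np.abs((X[:,1]-q[0]-q[1]*(X[:,0]-.44))/np.hypot(1,q[1])+1j*(X[:,2]-q[2]))-.013
  s=least_squares(f,[.21,-.44,.062],loss="soft_l1",f_scale=.002);print(n,len(u),"y at x=.44, yaw, z",s.x[0],np.arctan(s.x[1]),s.x[2],"rms",np.std(f(s.x)),"mean",X.mean(0))
E
```

```text
red scene 20 181.9 195.95 ext 180 184 194 198
  bydepth [ 0.6545 -0.2097  0.1795]
red top 10 343.2 154.0 ext 342 345 153 155
  bydepth [ 0.6526 -0.2139  0.1802]
red (array([ 0.6532, -0.2138,  0.1753]), [1.2, 1.2])
green scene 27 254.2962962962963 255.22222222222223 ext 252 257 253 258
  bydepth [0.6769 0.0564 0.1866]
green top 12 260.0 147.5 ext 259 261 146 149
  bydepth [0.6747 0.0511 0.188 ]
green (array([0.6757, 0.0528, 0.1816]), [1.8, 1.8])
redmanual (array([ 0.6538, -0.2146,  0.1764]), [2.0, 2.0])
redfoot [ 0.654 -0.217  0.005] [ 0.6535 -0.2117  0.005 ]
top 144 y at x=.44, yaw, z 0.20945266916450409 -0.41718717991908516 0.061444642818158146 rms 0.0026710552543267947 mean [0.4322 0.213  0.0729]
scene 272 y at x=.44, yaw, z 0.21812859762137637 -0.42720696363901856 0.06043262819702773 rms 0.0016990679511124935 mean [0.4357 0.2227 0.0713]
```

```bash
cat >> h.py <<'E'
from scipy.spatial.transform import Rotation as R
def plan(target,yaw=None,verbose=True):
    """shift in tool axes to reach TCP target; yaw of torch axis desired (tool z parallel/antiparallel)"""
    s=bot.read_state();Rt=R.from_quat(s["tcp_rot"]).as_matrix()
    sh=Rt.T@(np.array(target)-s["tcp_pos"])
    out=[np.round(sh,4)]
    if yaw is not None:
        d=np.array([np.cos(yaw),np.sin(yaw),0]);dt=Rt.T@d
        a=np.degrees(np.arctan2(-dt[1],dt[2])) # spin about x carrying z to d
        out.append([round(a,2),round((a+180+180)%360-180,2)])
    print("t",round(s["t"],2),"tcp",s["tcp_pos"].round(4),"axes\n",Rt.round(3),"\nq",s["joint_pos"].round(3),"w",s["width"].round(4),"F",s["force"].round(2),"\nshift",*out)
E
python3 - <<'E'
from h import *
plan((.42,-.2,.29),-.425)
plan((.44,.213,.29),-.425)
E
```

```text
Traceback (most recent call last):
  File "h.py", line 28, in plan
    print("t",round(s["t"],2),"tcp",s["tcp_pos"].round(4),"axes\n",Rt.round(3),"\nq",s["joint_pos"].round(3),"w",s["width"].round(4),"F",s["force"].round(2),"\nshift",*out)
                                                                                                                 ^^^^^^^^^^^^^^^^
AttributeError: 'float' object has no attribute 'round'
```

```bash
sed -i 's/s\["width"\].round(4)/round(s["width"],4)/' h.py
python3 - <<'E'
from h import *
plan((.42,-.2,.29),-.425)
plan((.44,.213,.29),-.425)
E
```

```text
t 0.1 tcp [ 0.1343 -0.533   0.2308] axes
 [[-0.     0.244 -0.97 ]
 [ 0.001 -0.97  -0.244]
 [-1.    -0.001 -0.   ]] 
q [-1.409  0.351  1.652 -0.     1.139 -0.085] w 0.0851 F [-0.26 -0.67 -0.07] 
shift [-0.0589 -0.2532 -0.3584] [np.float64(-141.51), np.float64(38.49)]
t 0.1 tcp [ 0.1343 -0.533   0.2308] axes
 [[-0.     0.244 -0.97 ]
 [ 0.001 -0.97  -0.244]
 [-1.    -0.001 -0.   ]] 
q [-1.409  0.351  1.652 -0.     1.139 -0.085] w 0.0851 F [-0.26 -0.67 -0.07] 
shift [-0.0585 -0.6488 -0.4787] [np.float64(-141.51), np.float64(38.49)]
```

{"api": "drive_tool", "payload": {
  "plan": [
    [-0.03,-0.01,-0.015,-8],
    [-0.059,-0.03,-0.045,-16],
    [-0.059,-0.055,-0.08,-24],
    [-0.059,-0.08,-0.115,-32],
    [-0.059,-0.105,-0.15,-40],
    [-0.059,-0.13,-0.185,-48],
    [-0.059,-0.155,-0.22,-56],
    [-0.059,-0.18,-0.255,-64],
    [-0.059,-0.205,-0.29,-72],
    [-0.059,-0.23,-0.325,-80],
    [-0.059,-0.253,-0.358,-88],
    [-0.059,-0.253,-0.358,-96]
  ],
  "fingers": 1,
  "newtons": 40
}}

```text
t: 1.3
tcp_pos: [0.4216, -0.1973, 0.2899]
tcp_rot: [0.403, 0.582, -0.401, 0.581]
force: [-0.8, -0.5, 0.9]
width: 0.0856
```

```bash
python3 - <<'E'
from h import *
plan((.44,.213,.2),-.425)
E
```

```text
t 1.3 tcp [ 0.4216 -0.1973  0.2899] axes
 [[-0.     0.935  0.353]
 [ 0.002  0.353 -0.935]
 [-1.     0.001 -0.002]] 
q [-0.539  0.135  1.782  0.002  1.226 -0.9  ] w 0.0856 F [-0.76 -0.47  0.87] 
shift [ 0.0907  0.1622 -0.3771] [np.float64(-44.95), np.float64(135.05)]
```

{"api": "drive_tool", "payload": {
  "plan": [
    [0.0,0.015,-0.035,-8],
    [0.0,0.03,-0.07,-15],
    [0.0,0.045,-0.105,-22],
    [0.0,0.062,-0.145,-29],
    [0.0,0.079,-0.185,-36],
    [0.02,0.096,-0.225,-42],
    [0.05,0.113,-0.265,-45],
    [0.08,0.13,-0.305,-45],
    [0.11,0.15,-0.345,-45],
    [0.15,0.162,-0.377,-45],
    [0.16,0.162,-0.377,-45],
    [0.16,0.162,-0.377,-45]
  ]
}}

```text
t: 2.5
tcp_pos: [0.4382, 0.2135, 0.1282]
tcp_rot: [0.148, 0.693, -0.148, 0.69]
force: [-0.1, -0.6, -0.3]
width: 0.0857
```

```bash
python3 - <<'E'
from h import *
plan((.44,.213,.04),-.425)
for n in("scene","top"):
    p,d=bot.camera(n);np.savez(f"{n}1.npz",p=p,d=d)
    if n=="scene": cv2.imwrite("pics/s1.png",np.clip(cv2.resize(p[190:290,310:420,::-1],None,fx=6,fy=6,interpolation=cv2.INTER_CUBIC)*1.6,0,255).astype('u1'))
    else: cv2.imwrite("pics/t1.png",np.clip(cv2.resize(p[180:280,165:275,::-1],None,fx=6,fy=6,interpolation=cv2.INTER_CUBIC)*1.6,0,255).astype('u1'))
E
```

```text
t 2.5 tcp [0.4382 0.2135 0.1282] axes
 [[-0.005  0.41   0.912]
 [ 0.     0.912 -0.41 ]
 [-1.    -0.002 -0.005]] 
q [ 0.357  0.383  1.902  0.002  0.861 -0.793] w 0.0857 F [-0.06 -0.65 -0.31] 
shift [0.0882 0.0004 0.0022] [np.float64(0.17), np.float64(-179.83)]
```

View pics/s1.png

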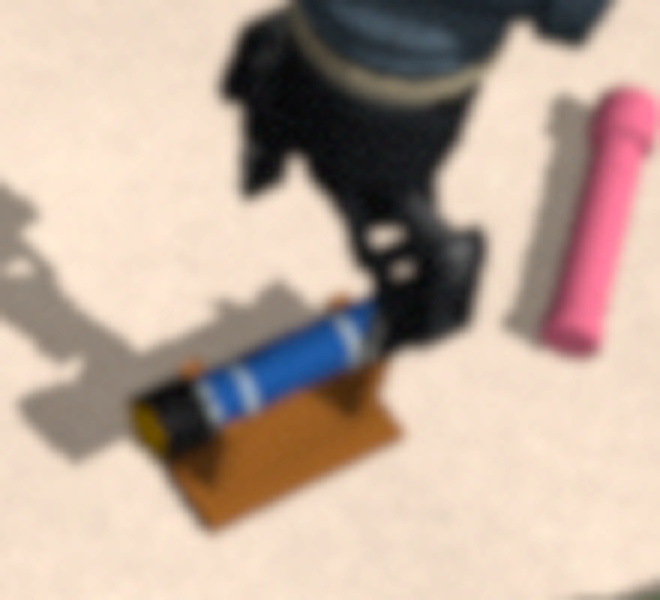

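View pics/t1.png

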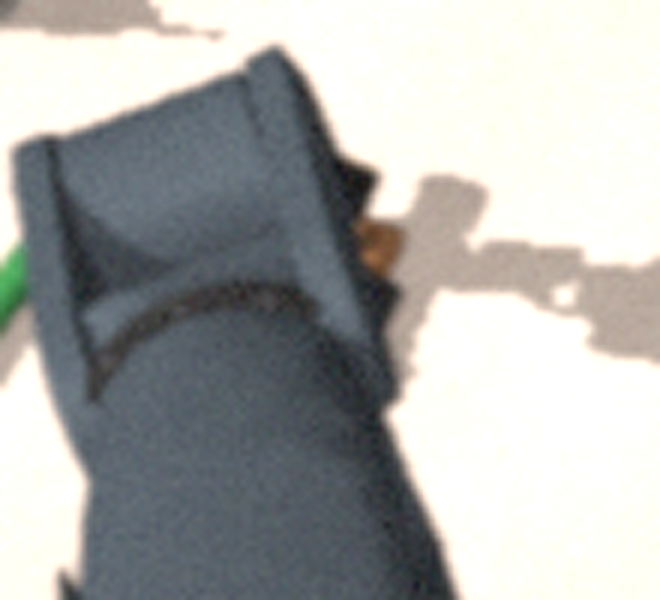

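```bash
python3 - <<'E'
from h import *
s=bot.read_state();Rt=R.from_quat(s["tcp_rot"]).as_matrix()
for sg in(-1,1):
  for a in(.0428,.057):
    for b in(-.011,.011):
      u=proj("scene",s["tcp_pos"]+Rt@np.array([-.013,sg*a,b]));print(sg,a,b,((u-[310,190]+.5)*6).round())
E
```

```text
-1 0.0428 -0.011 [277. 178.]
-1 0.0428 0.011 [234. 198.]
-1 0.057 -0.011 [258. 155.]
-1 0.057 0.011 [216. 174.]
1 0.0428 -0.011 [390. 327.]
1 0.0428 0.011 [347. 348.]
1 0.057 -0.011 [410. 353.]
1 0.057 0.011 [367. 374.]
```

{"api": "drive_tool", "payload": {
  "plan": [
    [0.02,-0.0015,0.003,0],
    [0.04,-0.0015,0.003,0],
    [0.06,-0.0015,0.003,0],
    [0.075,-0.0015,0.003,0],
    [0.088,-0.0015,0.003,0],
    [0.088,-0.0015,0.003,0],
    [0.088,-0.0015,0.003,0]
  ]
}}

```text
t: 3.3
tcp_pos: [0.4426, 0.2101, 0.0438]
tcp_rot: [0.15, 0.691, -0.148, 0.691]
force: [-0.8, 0.4, 0.6]
width: 0.0855
```

{"api": "drive_tool", "payload": {
  "plan": [
    [0,0,0,0],
    [0,0,0,0],
    [0,0,0,0],
    [0,0,0,0]
  ],
  "fingers": 0.45,
  "newtons": 30
}}

```text
t: 3.7
tcp_pos: [0.4427, 0.2101, 0.0441]
tcp_rot: [0.15, 0.691, -0.148, 0.691]
force: [0.5, 0.3, -0.3]
width: 0.0385
```

```bash
python3 - <<'E'
from h import *
plan((.44,.211,.04),-.425)
p,d=bot.camera("scene")
cv2.imwrite("pics/s2.png",np.clip(cv2.resize(p[190:290,310:420,::-1],None,fx=6,fy=6,interpolation=cv2.INTER_CUBIC)*2.2,0,255).astype('u1'))
E
```

```text
t 3.7 tcp [0.4427 0.2101 0.0441] axes
 [[ 0.001  0.412  0.911]
 [ 0.002  0.911 -0.412]
 [-1.     0.002 -0.   ]] 
q [ 0.347  0.535  1.939  0.003  0.666 -0.801] w 0.0385 F [ 0.48  0.29 -0.3 ] 
shift [ 0.0041 -0.0003 -0.0028] [np.float64(0.04), np.float64(-179.96)]
```

View pics/s2.png

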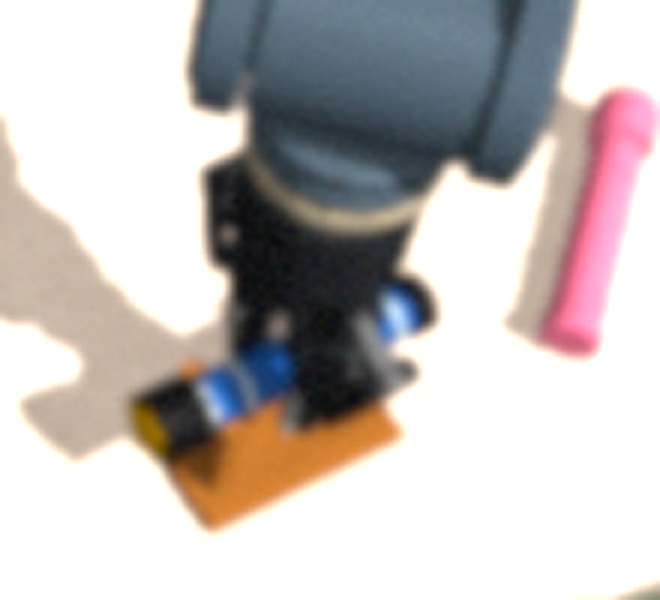

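{"api": "drive_tool", "payload": {
  "plan": [
    [0.003,0,0,0],
    [0.003,0,0,0],
    [0.003,0,0,0],
    [0.003,0,0,0],
    [0.003,0,0,0],
    [0.003,0,0,0],
    [0.003,0,0,0]
  ],
  "fingers": 0,
  "newtons": 40
}}

```text
t: 4.45
tcp_pos: [0.4429, 0.2103, 0.0414]
tcp_rot: [0.15, 0.691, -0.148, 0.692]
force: [-0.7, -0.7, 8.1]
width: 0.025
```

{"api": "drive_tool", "payload": {
  "plan": [
    [-0.002,0,0,0],
    [-0.006,0,0,0],
    [-0.012,0,0,0],
    [-0.02,0,0,0],
    [-0.028,0,0,0],
    [-0.036,0,0,0],
    [-0.044,0,0,0],
    [-0.05,0,0,0],
    [-0.05,0,0,0],
    [-0.05,0,0,0]
  ],
  "newtons": 60
}}

```text
t: 5.45
tcp_pos: [0.4428, 0.2102, 0.0914]
tcp_rot: [0.15, 0.691, -0.148, 0.692]
force: [-0.9, -0.6, -1.2]
width: 0.0245
```

```bash
python3 - <<'E'
from h import *
plan((.53,-.157,.2),-.425)
p,d=bot.camera("scene")
cv2.imwrite("pics/s3.png",np.clip(cv2.resize(p[170:290,300:430,::-1],None,fx=5,fy=5,interpolation=cv2.INTER_CUBIC)*2.,0,255).astype('u1'))
E
```

```text
t 5.45 tcp [0.4428 0.2102 0.0914] axes
 [[ 0.002  0.412  0.911]
 [ 0.002  0.911 -0.412]
 [-1.     0.003  0.   ]] 
q [ 0.347  0.447  1.921  0.003  0.771 -0.801] w 0.0245 F [-0.9  -0.59 -1.22] 
shift [-0.1094 -0.2984  0.2306] [np.float64(0.04), np.float64(-179.96)]
```

View pics/s3.png

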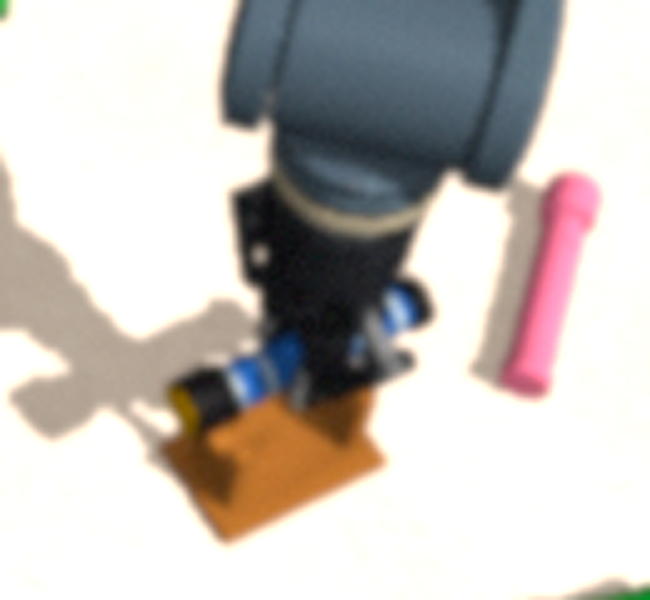

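```bash
python3 - <<'E'
from h import *
plan((.494,-.1414,.157),-.425)
E
```

```text
t 5.5 tcp [0.4427 0.2101 0.0912] axes
 [[ 0.001  0.412  0.911]
 [ 0.002  0.911 -0.412]
 [-1.     0.003  0.   ]] 
q [ 0.347  0.448  1.922  0.003  0.771 -0.801] w 0.0245 F [-0.12  0.15 -1.16] 
shift [-0.0666 -0.2991  0.1915] [np.float64(0.04), np.float64(-179.96)]
```

{"api": "drive_tool", "payload": {
  "plan": [
    [-0.01,0,0,0],
    [-0.025,-0.003,0.0,0],
    [-0.04,-0.012,0.005,0],
    [-0.055,-0.03,0.015,0],
    [-0.065,-0.055,0.03,0],
    [-0.067,-0.085,0.05,0],
    [-0.067,-0.115,0.07,0],
    [-0.067,-0.145,0.09,0],
    [-0.067,-0.175,0.11,0],
    [-0.067,-0.2,0.125,0],
    [-0.067,-0.22,0.135,0],
    [-0.067,-0.235,0.145,0]
  ]
}}

```text
t: 6.7
tcp_pos: [0.4778, -0.0653, 0.158]
tcp_rot: [0.15, 0.691, -0.148, 0.691]
force: [0.6, 0.3, -1.5]
width: 0.0244
```

```bash
python3 - <<'E'
from h import *
plan((.494,-.1414,.157),-.425)
E
```

```text
t 6.7 tcp [ 0.4778 -0.0653  0.158 ] axes
 [[ 0.001  0.413  0.911]
 [ 0.002  0.911 -0.413]
 [-1.     0.002 -0.   ]] 
q [-0.234  0.326  1.895  0.003  0.92  -1.381] w 0.0244 F [ 0.59  0.34 -1.52] 
shift [ 0.0008 -0.0627  0.0461] [np.float64(-0.02), np.float64(179.98)]
```

{"api": "drive_tool", "payload": {
  "plan": [
    [0,-0.012,0.01,0],
    [0,-0.028,0.022,0],
    [0,-0.044,0.033,0],
    [0,-0.056,0.041,0],
    [0.001,-0.0625,0.046,0],
    [0.001,-0.0625,0.046,0],
    [0.001,-0.0625,0.046,0],
    [0.001,-0.0625,0.046,0]
  ]
}}

```text
t: 7.5
tcp_pos: [0.4938, -0.1405, 0.1568]
tcp_rot: [0.15, 0.691, -0.148, 0.691]
force: [0.2, 0.2, -0.6]
width: 0.0243
```

```bash
python3 - <<'E'
from h import *
plan((.53,-.157,.157),-.425)
for n,(x,y,w,h) in dict(scene=(150,140,130,105),top=(260,130,130,105)).items():
    p,d=bot.camera(n);np.savez(f"{n}2.npz",p=p,d=d)
    cv2.imwrite(f"pics/{n}4.png",np.clip(cv2.resize(p[y:y+h,x:x+w,::-1],None,fx=6,fy=6,interpolation=cv2.INTER_CUBIC)*1.8,0,255).astype('u1'))
E
```

```text
t 7.5 tcp [ 0.4938 -0.1405  0.1568] axes
 [[ 0.001  0.412  0.911]
 [ 0.002  0.911 -0.412]
 [-1.     0.003 -0.   ]] 
q [-0.369  0.379  1.818  0.003  0.945 -1.517] w 0.0243 F [ 0.18  0.23 -0.56] 
shift [-0.0002 -0.0001  0.0398] [np.float64(0.01), np.float64(-179.99)]
```

View pics/scene4.png

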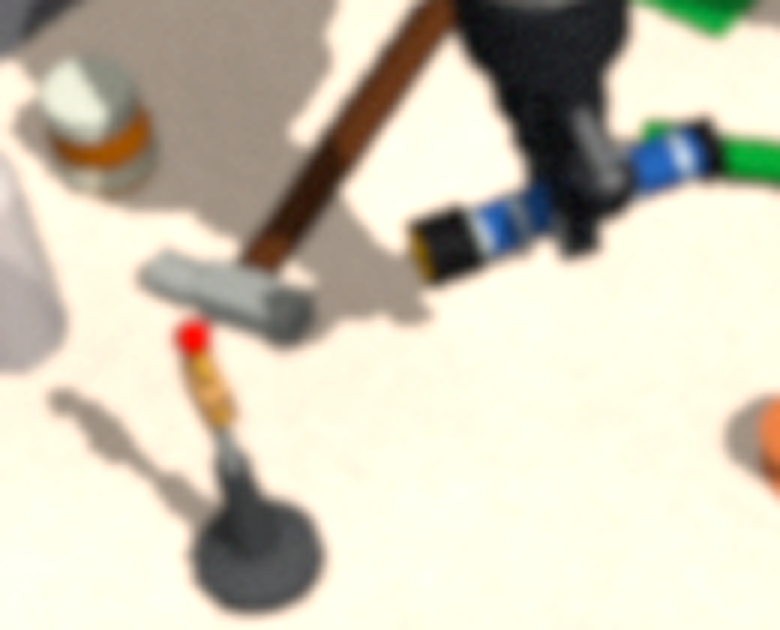

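View pics/top4.png

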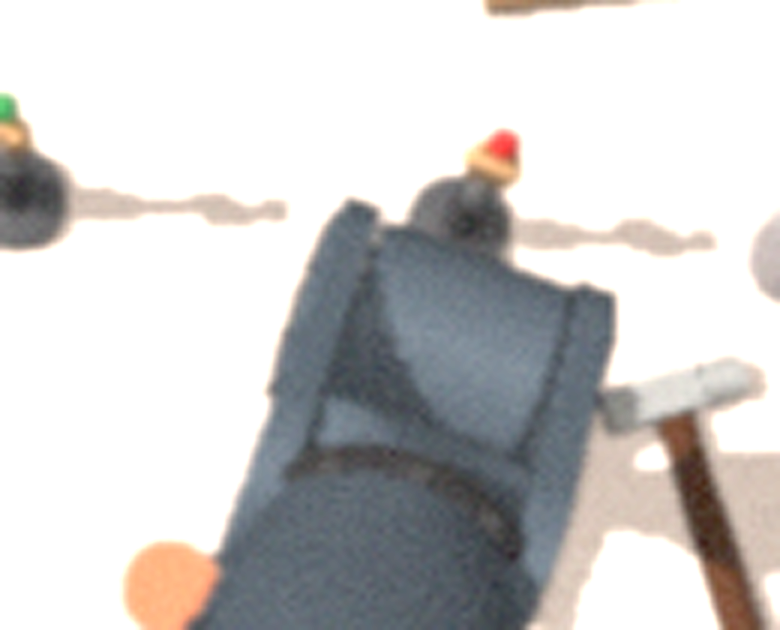

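```bash
python3 - <<'E'
from h import *
from scipy.optimize import least_squares
np.set_printoptions(precision=4,suppress=True)
s=bot.read_state();Rt=R.from_quat(s["tcp_rot"]).as_matrix();C=s["tcp_pos"]+[0,0,.0206];ax=Rt[:,2]
f=lambda X:((proj("scene",X)-[150,140]+.5)*6-.5).round(1)
print("pred lens",f(C+.075*ax),"tail",f(C-.075*ax),"stone",f([.6535,-.2135,.177]))
z=np.load("scene2.npz");p=z["p"].astype(int);r,g,bb=p[...,0],p[...,1],p[...,2];D=z["d"]
m=(bb>1.4*r)&(bb>45)&(D>0);k=np.zeros_like(m);k[155:190,220:275]=m[155:190,220:275];v,u=np.nonzero(k)
def cloud(u,v): return np.array([(lambda od:od[0]+od[1]*D[c,a])(ray("scene",a,c)) for a,c in zip(u,v)])
X=cloud(u,v);X=X[(abs(X[:,2]-.18)<.03)];
F=lambda q:np.hypot((X[:,1]-q[0]-q[1]*(X[:,0]-C[0]))/np.hypot(1,q[1]),X[:,2]-q[2]-q[3]*(X[:,0]-C[0]))-.013
q=least_squares(F,[C[1],-.44,.177,0],loss="soft_l1",f_scale=.002).x
print("torch fit scene",len(X),"y at C.x",q[0],"yaw",np.arctan(q[1]),"z",q[2],"pitch",np.arctan(q[3]*np.cos(np.arctan(q[1]))),"std",F(q).std(),"expected",C,)
m=(r>2.0*g)&(r>2.*bb)&(r>50)&(D>0);k=np.zeros_like(m);k[185:205,170:195]=m[185:205,170:195];v,u=np.nonzero(k);Y=cloud(u,v)
print(len(Y),"stone cloud med",np.median(Y,0),"range",Y.min(0),Y.max(0), u.mean(),v.mean())
Y=Y[np.linalg.norm(Y-np.median(Y,0),axis=1)<.015]
q2=least_squares(lambda c:np.linalg.norm(Y-c,axis=1)-.009,np.median(Y,0),loss="soft_l1",f_scale=.002).x;print("stone sphere",len(Y),q2)
E
```

```text
pred lens [403.7 254.8] tail [703.1 140.1] stone [190.6 336. ]
torch fit scene 148 y at C.x -0.13587105654523346 yaw -0.42187953772858056 z 0.1756136841064866 pitch -0.0004794682957191492 std 0.0018987156017424964 expected [ 0.4939 -0.1406  0.1775]
22 stone cloud med [ 0.6573 -0.2054  0.1851] range [ 0.6491 -0.2125  0.1791] [ 0.6615 -0.2012  0.1877] 182.0909090909091 195.9090909090909
stone sphere 22 [ 0.6558 -0.2004  0.1897]
```

```bash
python3 - <<'E'
import h
from h import *
np.set_printoptions(precision=4,suppress=True)
old=h.ray
for bs,bt in (((0,0,0),(0,0,0)),((0,-.0047,0),(0,.0018,0)),((0,-.0047,.0019),(0,.0018,0)),((.003,-.004,.001),(0,.0018,0)),((.003,-.004,.001),(.003,.0015,0))):
    b=dict(scene=np.array(bs),top=np.array(bt))
    h.ray=lambda n,u,v:(old(n,u,v)[0]+b[n],old(n,u,v)[1])
    for o in ([("scene",182,195.93),("top",343.2,154.0)],[("scene",*cp(150,140,6,193,337)),("top",*cp(260,130,6,503,145))]): print(bs,bt,*h.tri(*o))
E
```

```text
(0, 0, 0) (0, 0, 0) [ 0.6531 -0.2137  0.1754] [1.3, 1.3]
(0, 0, 0) (0, 0, 0) [ 0.6536 -0.2142  0.1763] [1.5, 1.5]
(0, -0.0047, 0) (0, 0.0018, 0) [ 0.6537 -0.2133  0.1791] [1.2, 1.2]
(0, -0.0047, 0) (0, 0.0018, 0) [ 0.6541 -0.2138  0.18  ] [1.0, 1.0]
(0, -0.0047, 0.0019) (0, 0.0018, 0) [ 0.6534 -0.2133  0.1807] [1.5, 1.5]
(0, -0.0047, 0.0019) (0, 0.0018, 0) [ 0.6538 -0.2137  0.1816] [1.3, 1.3]
(0.003, -0.004, 0.001) (0, 0.0018, 0) [ 0.6549 -0.2143  0.1767] [1.9, 1.9]
(0.003, -0.004, 0.001) (0, 0.0018, 0) [ 0.6553 -0.2148  0.1776] [1.8, 1.8]
(0.003, -0.004, 0.001) (0.003, 0.0015, 0) [ 0.6564 -0.2134  0.1794] [1.0, 1.0]
(0.003, -0.004, 0.001) (0.003, 0.0015, 0) [ 0.6569 -0.2138  0.1803] [0.8, 0.8]
```

{"api": "drive_tool", "payload": {
  "plan": [
    [-0.001,0,0.005,0],
    [-0.002,0,0.012,0],
    [-0.002,0,0.02,0],
    [-0.002,-0.0005,0.028,0],
    [-0.002,-0.0005,0.035,0],
    [-0.002,-0.0005,0.04,0],
    [-0.002,-0.0005,0.041,0],
    [-0.002,-0.0005,0.041,0],
    [-0.002,-0.0005,0.041,0],
    [-0.002,-0.0005,0.041,0]
  ]
}}

```text
t: 8.6
tcp_pos: [0.5309, -0.1579, 0.1589]
tcp_rot: [0.15, 0.691, -0.148, 0.691]
force: [-0.3, -0.5, -2.1]
width: 0.0242
```

```bash
python3 - <<'E'
from h import *
plan((.531,-.158,.159),-.425)
for n,(x,y,w,h) in dict(scene=(150,140,130,105),top=(260,130,130,105)).items():
    p,d=bot.camera(n);np.savez(f"{n}3.npz",p=p,d=d)
    cv2.imwrite(f"pics/{n}5.png",np.clip(cv2.resize(p[y:y+h,x:x+w,::-1],None,fx=6,fy=6,interpolation=cv2.INTER_CUBIC)*1.8,0,255).astype('u1'))
s=bot.read_state();Rt=R.from_quat(s["tcp_rot"]).as_matrix();C=s["tcp_pos"]+[0,0,.0206];ax=Rt[:,2]
f=lambda X:((proj("scene",X)-[150,140]+.5)*6-.5).round(1)
print("pred lens",f(C+.075*ax),"tail",f(C-.075*ax),"axis at 135",f(C+.135*ax))
print("pred stone in lens frame",np.linalg.inv(np.c_[ax,Rt[:,1],[0,0,1]])@(np.array([.654,-.2135,.180])-C-.075*ax))
E
```

```text
t 8.6 tcp [ 0.5309 -0.1579  0.1589] axes
 [[ 0.001  0.412  0.911]
 [ 0.002  0.911 -0.412]
 [-1.     0.003 -0.   ]] 
q [-0.374  0.443  1.711  0.003  0.988 -1.522] w 0.0242 F [-0.35 -0.48 -2.09] 
shift [-0.0001 -0.0001  0.0002] [np.float64(0.02), np.float64(-179.98)]
pred lens [317.4 283.8] tail [623.  166.8] axis at 135 [188.7 333.1]
pred stone in lens frame [6.00505997e-02 3.22287657e-05 5.00696991e-04]
```

View pics/scene5.png

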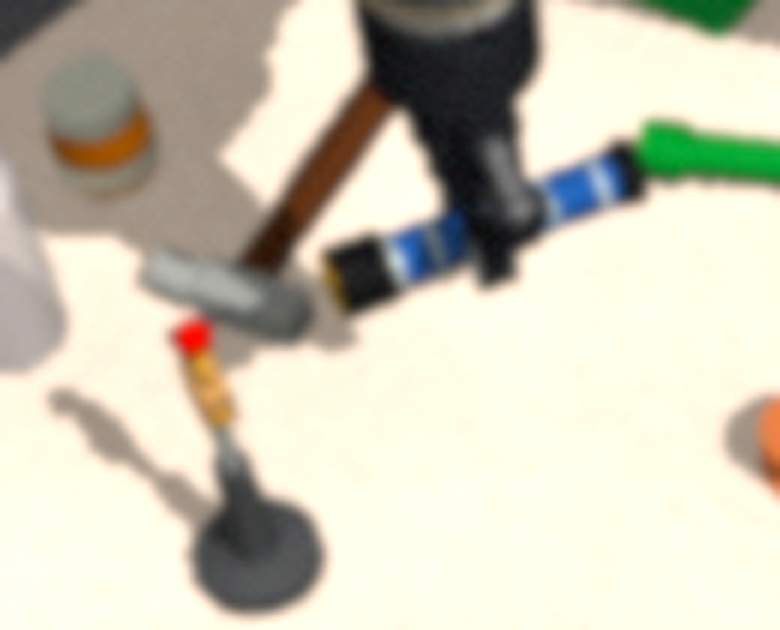

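View pics/top5.png

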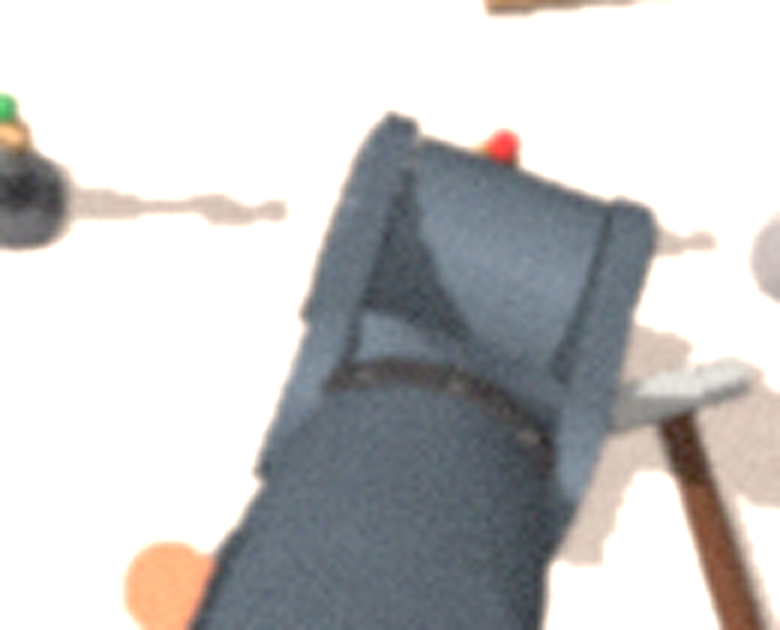

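{"api": "drive_tool", "payload": {
  "plan": [
    [0.0005,0.001,0.002,0],
    [0.001,0.0015,0.004,0],
    [0.001,0.0015,0.005,0],
    [0.001,0.0015,0.005,0],
    [0.001,0.0015,0.005,0],
    [0.001,0.0015,0.005,0],
    [0.001,0.0015,0.005,0],
    [0.001,0.0015,0.005,0]
  ]
}}

```text
t: 9.5
tcp_pos: [0.5361, -0.1586, 0.1579]
tcp_rot: [0.15, 0.691, -0.148, 0.691]
force: [-0.7, 0.3, -0.5]
width: 0.0245
```

```bash
python3 - <<'E'
from h import *
from scipy.optimize import least_squares
np.set_printoptions(precision=4,suppress=True)
n="scene";p,D=bot.camera(n)
s=bot.read_state();C=s["tcp_pos"]+[0,0,.0206];print(s["t"],C,abs(s["dq"]).max(),s["width"],s["force"])
p=p.astype(int);r,g,bb=p[...,0],p[...,1],p[...,2]
m=(bb>1.4*r)&(bb>45)&(D>0);k=np.zeros_like(m);k[155:200,200:265]=m[155:200,200:265];v,u=np.nonzero(k)
X=np.array([(lambda od:od[0]+od[1]*D[c,a])(ray(n,a,c)) for a,c in zip(u,v)]);X=X[(abs(X[:,2]-.18)<.03)]
F=lambda q:np.hypot((X[:,1]-q[0]-q[1]*(X[:,0]-C[0]))/np.hypot(1,q[1]),X[:,2]-q[2]-q[3]*(X[:,0]-C[0]))-.013
q=least_squares(F,[C[1],-.44,.177,0],loss="soft_l1",f_scale=.002).x
print("fit",len(X),q[0],"yaw",np.arctan(q[1]),"z",q[2],"pitch",np.arctan(q[3]*np.cos(np.arctan(q[1]))))
# same-camera offset of stone, depth-based centre
S=np.array([.6544,-.2087,.1797]);c=np.array([C[0],q[0],q[2]]);a=np.array([np.cos(np.arctan(q[1])),np.sin(np.arctan(q[1])),0])
print("stone rel. to torch centre: fwd",(S-c)@a,"left",(S-c)@[-a[1],a[0],0],"up",(S-c)[2])
E
```

```text
9.55 [ 0.5361 -0.1586  0.1785] 0.0014159174613428828 0.024358493669551312 [-0.2809 -0.105  -0.7301]
fit 154 -0.15364325499945095 yaw -0.4245037506345269 z 0.17658795986675183 pitch 0.0052963887448916535
stone rel. to torch centre: fwd 0.1304763622957234 left -0.0014459636538829436 up 0.003112040133248173
```

```bash
python3 -c "
from plant import bot
print(bot.sign_off())"
```

```text
the job is handed in; nothing more can be done
None
```

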